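# Close a filter cassette with bench locking pliers

### The arm

A 7-joint arm with a two-finger parallel gripper is mounted at the origin on the work surface. World frame = base frame: x ahead of the robot, y to its left, z up, the work surface at z = 0. Lengths are in m, angles in degrees, forces in N, time in s.
With the tool pointing down it reaches from about 0.425 to 0.875 m from the base axis. Payload 4.7 kg.
Tool frame: the origin (TCP) lies at the very end of the fingers, on their centre line; the grasp point (between the pads) lies 19 mm behind it; y points along the fingers, z is the direction in which the jaws open and shut, and the axes are right-handed (so a half turn about y gives the same grasp; the last joint's range is limited). The gripper opens to 87 mm and grips with 3 to 60 N. Pads are 19 mm wide; open, the fingers measure 117 mm over their backs; the gripper's body (75 mm by 190 mm) begins 51 mm behind the grasp point.
Start: joints at [77.527, 18.392, -4.016, 83.108, 1.295, 78.541, -3.26], TCP at [0.149, -0.633, 0.223] pointing down, gripper open.
Joint ranges: [-163.93, 163.93], [-17.29, 119.83], [-79.2, 71.16], [3.27, 140.29], [-89.18, 269.18], [5.43, 117.66], [-154.24, 154.24]. Speed limits (degrees/s): [147.25, 147.25, 180, 180, 180, 180, 180].

### API

Orientations are given as [roll, pitch, yaw] about the fixed x, y, z axes, in that order (R = Rz(yaw) Ry(pitch) Rx(roll)).
In Python, from cell import env gives the robot as it stands.
- The arm moves only by the shell command python3 -m pendant 'ROWS' [FORCE]. ROWS is JSON, one flat list of numbers, 7 for each row, row after row: the shift along the world's x, y, z in units of 40 mm (1.0 is 40 mm), then the turn, a rotation vector about the world's x, y, z in units of 10 degrees (1.0 is 10 degrees), then the finger opening in mm, from 0 to 87. In form: [x, y, z, wx, wy, wz, jaw, x, y, z, wx, wy, wz, jaw, ...]. A call has 1 to 10 rows; each row shifts and turns the commanded pose from where the row before left it; what a row does not reach is not made up. A row lasts 1/8 s, in which the tool goes at most 62.5 mm and 10.7 degrees, less where a joint would pass 70% of its speed; a pose out of reach is approached as far as the arm can. A call is refused whole if a number of a shift passes 1 or a number of a turn 1, either way. A call with a gripper value outside its range is refused whole. The fingers move at their own pace and stop on an object; FORCE is the grip in N (left out, the last holds). Time passes only in rows, so rows that do not move let the fingers close. It gives the time, the measured TCP pose, the force and the opening at its end, in the units of the state.
- env.get_obs(): the state, without advancing time (a new reading comes with each control period).
- env.read_camera(name): name is "side" or "top"; returns a dict with "image" (400x640x3 uint8, red, green, blue), "fx", "fy", "cx", "cy" (pixels), "cam_to_world" (4x4, takes a point from camera to world coordinates). Camera axes: x right, y up, looking along -z (the intrinsics and any distortion apply to the point x, -y, -z); pixel columns grow to the right and rows downward; lengths in m; the calibration is good to about 2 mm. A picture is of the moment at which its call begins. There is no depth.
- env.sign_off(): hands the job in, once; it reports no verdict.
The state is a dict: "time_s": time; "qpos": joint angles; "joint_velocities": joint speeds; "effort": joint torques, N m; "tool_pos": TCP position; "tool_rot": TCP orientation; "force": force on the tool from outside, world axes, zero at the start; "wrist_torque": the same for the moment, N m; "grip_width": finger opening in m.
Only numpy, scipy, OpenCV 4.12 (cv2) and the standard library are available. Lean on these libraries where they do the work, as an engineer would, in place of code of your own. Each camera call takes 0.05 s, during which the arm holds its last target.

### The job

Stand the filter cassette upright on the black nest between the open jaws of the bench-mounted locking pliers, its cap towards the moving jaw and still proud, and let go. With the fingers, squeeze the moving handle towards the fixed one, past centre, until you feel it bear on its stop with a firm push of about 20 N, never over 30 N on the pliers, so that the cap goes fully home and the handle stays locked when you let go. Then flick the release lever so that the pliers spring open, leaving the closed cassette standing in the nest and the other things on the bench undisturbed.

Things in the scene. Friction and masses are not known exactly. Their poses are not given: they have to be found in the camera images.
- pliers: Steel locking pliers lying flat (jaws and handles swing in the horizontal plane) on a bolted base plate 90 x 272 x 8 mm. Origin on the bench under the jaw pivot; z up, y to the jaws, -y to the handles; fixed jaw and handle on the +x side, moving ones on the -x side. Pivot hub: radius 13 mm, top at z 63 mm. More than 30 N from the robot anywhere damages them.
- anvil (a point): Middle of the fixed jaw's flat upright face, at (18, 78, 48) mm of the pliers' frame; the face looks to -x, is 34 mm wide (y) and 28 mm tall; its arm reaches back to x = 36 mm. The throat between nest and hub (y 20 to 53 mm, x -10 to 17 mm) is open for a finger.
- foot_nose (a point): Foremost point of the moving jaw's ball-nosed foot, radius 11 mm. Jaw open, it stands about 41 mm from the anvil (x about -23, y about 76 mm of the pliers' frame); squeezing the handle drives it towards the anvil, and its spring (3.5 N/mm) gives way once the cap is home.
- nest (a point): Where the centre of the cassette body's underside belongs (2 mm of room each way): on the nest's floor, 28 mm above the bench, at (3.5, 78) mm of the pliers' frame. The nest is a black pedestal, floor 42 mm (x) by 41 mm (y) between two ribs 3 mm high along its y ends (49 mm over them). The cassette's x axis goes along the pliers' x, cap towards the moving jaw (-x).
- cassette_center (a point): Centre of the loose filter cassette's body, 20 mm above its underside; it starts upright on the bench. White body 24 (x) by 36 (y) by 40 mm tall with a grey band; on its -x side a grey push-in cap, 6 mm thick, 32 wide, 34 tall. 35 mm long in x with the cap proud, 30 when home. About 0.09 kg. Grip it from above across its 36 mm width, clear of the cap.
- cap (a joint): How far the cap is pushed in, m: 0 proud by 5 mm, 0.005 fully home. It takes about 10 N to slide and stays where it is left.
- handle_hinge (a point): Hinge axis of the moving handle, at (-22, -56, 48) mm of the pliers' frame; the handle is a straight bar reaching 100 mm from it. Open (sprung) it points 0.46 rad off the pliers' -y, towards -x; squeezed, it swings counter-clockwise seen from above and passes centre after 0.40 rad. Its stop, an adjusting screw set differently each time, comes at 0.42 to 0.50 rad and must be felt.
- handle_push (a point): Middle of the moving handle's black rubber sleeve (60 mm long, 13 mm wide, z 39 to 57 mm), on the bar's centre line 78 mm from the hinge. Push on the outer side, away from the fixed handle: 5 to 14 N half-way, 3 N or less past centre, then rising steeply at the stop. Open it stands at x = -57 mm of the pliers' frame, locked at -25 to -19. The fixed handle is 13 mm wide along x = 8 mm, y -36 to -158 mm.
- lever (a joint): Swing of the release lever, rad: 0 at rest (springs back), 0.42 fully flicked; grows counter-clockwise seen from above: the tail moves to +x, away from the moving handle's side. Its nose, between the handles, pushes the locked handle back past centre when the lever has turned 0.15 to 0.35 rad; that takes 3 to 10 N at the tail.
- lever_pivot (a point): Pivot axis of the release lever, on top of the fixed handle at (8, -134) mm of the pliers' frame.
- lever_tail (a point): Middle of the lever's tail, 62 mm from its pivot, 50 mm above the bench: a dark steel bar 8 mm wide, z 40 to 60 mm, that runs on past the fixed handle's end, y -160 to -214 mm of the pliers' frame at rest. Its -x side is free to be pushed from; the moving handle ends at y = -156 mm.
- reagent: Bystander: amber glass reagent bottle, radius 30 mm, 130 mm tall; origin at its underside.
- beaker: Bystander: clear plastic beaker, radius 38 mm, 85 mm tall; origin at its underside.
- tube_rack: Bystander: white open rack 70 x 140 x 45 mm; origin at its underside.
- cap_face (a point): Middle of the cassette cap's outer face, 21 mm above the cassette's underside; 23 mm from the body's centre on its -x side with the cap proud, 18 mm when home.
There are look-alikes about, which are no part of the job. What is shaped like the part that bears cassette_center but orange or turquoise is not meant.

How it is judged (in metres and radians):
On the way, in this order (a step that is already met when the one before it is completed fails the run):
1. the cassette stands in the nest, cap towards the moving jaw and still proud, let go (x of cassette_center in the frame of nest between -0.007 and 0.006 m and y of cassette_center in the frame of nest between -0.005 and 0.005 m and z of cassette_center in the frame of nest between 0.017 and 0.022 m and angle between cassette_center's own z axis and vertical below 0.1 rad and value of joint cap below 0.0025 m and x of handle_push in the frame of pliers below -0.048 m and contact force between each of the arm, the fingers and anything else below 0.2 N and x of cap_face in the frame of nest below -0.012 m), for 0.2 s.
2. the handle is pressed past centre against its stop with over 14 N, the cap pressed home (x of handle_push in the frame of pliers above -0.0265 m and value of joint cap above 0.0043 m and contact force between the fingers and pliers above 14 N), for 0.05 s.
3. let go, the handle stays locked past centre by itself, the cap home (x of handle_push in the frame of pliers above -0.0265 m and value of joint cap above 0.0043 m and contact force between each of the arm, the fingers and pliers below 0.2 N), for 0.2 s.
4. the release lever is flicked while the handle is still in (value of joint lever above 0.1 rad and x of handle_push in the frame of pliers above -0.035 m).
At the end, for the whole second after the job is handed in: Pliers open (handle_push more than 50 mm to the -x side in the pliers' frame, lever under 0.06 rad), cap pushed in over 4.3 of 5 mm, cassette upright (0.1 rad) on the nest floor (centre 17 to 22 mm over it), within 10 mm in x and 6 mm in y of the nest point (value of joint lever below 0.06 rad and value of joint cap above 0.0043 m and x of cassette_center in the frame of nest between -0.01 and 0.01 m and y of cassette_center in the frame of nest between -0.006 and 0.006 m and z of cassette_center in the frame of nest between 0.017 and 0.022 m and angle between cassette_center's own z axis and vertical below 0.1 rad and x of handle_push in the frame of pliers below -0.05 m); the robot touches nothing.
It fails at once if the robot presses on the pliers with more than 30 N (contact force between any of the arm, the fingers and pliers above 30 N).
It fails at once if a bystander is disturbed (distance of any of reagent, beaker, tube_rack from where it was at the start of the episode above 0.03 m).
It also fails if it takes over 72 s, if anything falls off the work surface, if the arm or the gripper's body presses on something with over 40 N, if the wrist force passes 120 N, or if a joint passes its speed limit or range.

## Working session

There is one attempt and no reset: what is moved stays moved. The work goes in short steps, Python scripts to look and compute and a shell command to move; the robot and the scene stay as the last step left them, time stands still between calls to the robot, and variables do not carry over. Pictures are saved under pics/ and viewed, and the job is handed in when it is done.

```bash
ls; mkdir -p pics; cat > h.py <<'E'
import numpy as np, cv2
from cell import env
def snap(n,f):
    c=env.read_camera(n); cv2.imwrite(f,c['image'][:,:,::-1]); np.savez(f.replace('.png','.npz'),**{k:v for k,v in c.items()}); return c
E
python3 - <<'E'
from h import *
for n in('side','top'):
    c=snap(n,f'pics/{n}0.png'); print(n,{k:(v if k!='image' else v.shape) for k,v in c.items()})
print(env.get_obs())
E
```

```text
pics
side {'image': (400, 640, 3), 'fx': 520.5294855770525, 'fy': 520.5294855770525, 'cx': 321.80839857085965, 'cy': 195.87412613276274, 'cam_to_world': array([[-0.99155944,  0.08350588, -0.09917982,  0.38874254],
       [-0.12899342, -0.55833207,  0.81952791,  1.24161548],
       [ 0.01306013,  0.82540418,  0.56439115,  0.93555465],
       [ 0.        ,  0.        ,  0.        ,  1.        ]])}
top {'image': (400, 640, 3), 'fx': 392.8435192107617, 'fy': 392.8435192107617, 'cx': 320.8560075049825, 'cy': 193.27024893229233, 'cam_to_world': array([[ 0.0027316 ,  0.99147642, -0.13025764,  0.41429595],
       [-0.99999048,  0.00226522, -0.00372844,  0.01394342],
       [-0.0034016 ,  0.13026659,  0.99147317,  1.03867934],
       [ 0.        ,  0.        ,  0.        ,  1.        ]])}
{'time_s': 0.1, 'qpos': array([77.52713727, 18.435887  , -4.01660695, 83.16719266,  1.29522322,
       78.54141922, -3.26280903]), 'joint_velocities': array([ 0.0753925 , -0.06096353,  0.04217768, -0.17261502, -0.03409729,
        0.03163109, -0.02980605]), 'effort': array([ 5.47167781e-05, -4.92570198e+01, -4.05562464e-01, -3.13398457e+01,
       -6.42277999e-02,  3.94811947e-02,  7.22551499e-05]), 'tool_pos': array([ 0.14916795, -0.63214486,  0.22156516]), 'tool_rot': array([-9.00992496e+01, -5.32377086e-03, -1.66719298e+02]), 'force': array([ 0.29867781,  0.6734997 , -0.05210407]), 'wrist_torque': array([ 0.02575744, -0.00014701, -0.01540338]), 'grip_width': 0.08689336293753215}
```

View pics/side0.png

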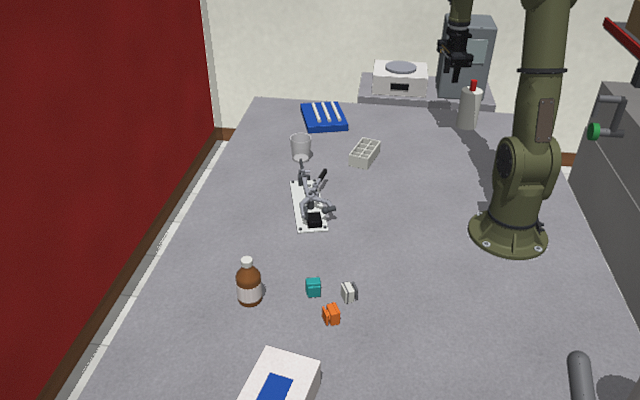

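View pics/top0.png

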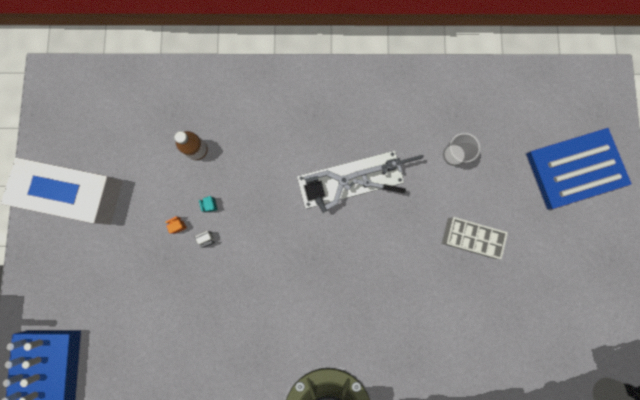

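```bash
cat >> h.py <<'E'
def crop(src,dst,x0,y0,w,h,s):
    im=cv2.imread(src)[y0:y0+h,x0:x0+w]; im=cv2.resize(im,None,fx=s,fy=s,interpolation=cv2.INTER_CUBIC)
    for i in range(0,w,10):
        cv2.line(im,(i*s,0),(i*s,6 if (x0+i)%20 else 12),(0,0,255),1)
        if (x0+i)%20==0: cv2.putText(im,str(x0+i),(i*s+2,22),0,0.4,(0,0,255),1)
    for i in range(0,h,10):
        cv2.line(im,(0,i*s),(6 if (y0+i)%20 else 12,i*s),(0,0,255),1)
        if (y0+i)%20==0: cv2.putText(im,str(y0+i),(12,i*s+5),0,0.4,(0,0,255),1)
    cv2.imwrite(dst,im)
E
python3 - <<'E'
from h import *
crop('pics/top0.png','pics/tA.png',290,145,140,70,5)
crop('pics/top0.png','pics/tB.png',160,190,60,60,9)
crop('pics/side0.png','pics/sA.png',280,150,70,90,6)
crop('pics/side0.png','pics/sB.png',300,270,60,60,9)
E
```

```text
(no output)
```

View pics/tA.png

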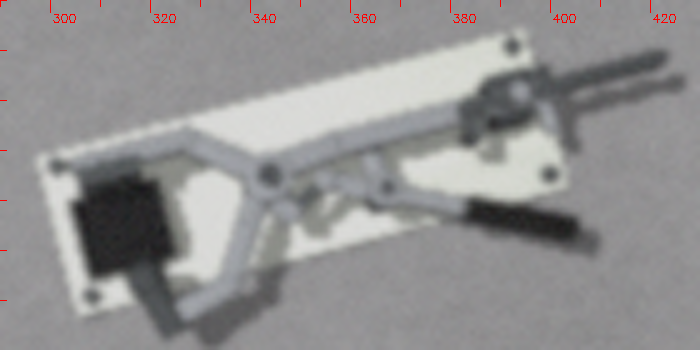

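View pics/tB.png

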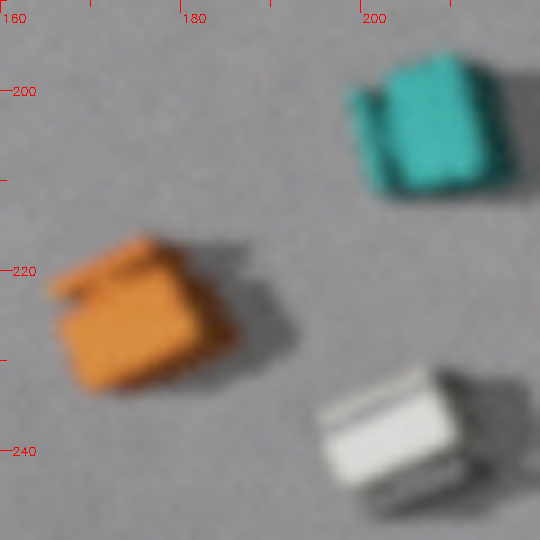

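View pics/sA.png

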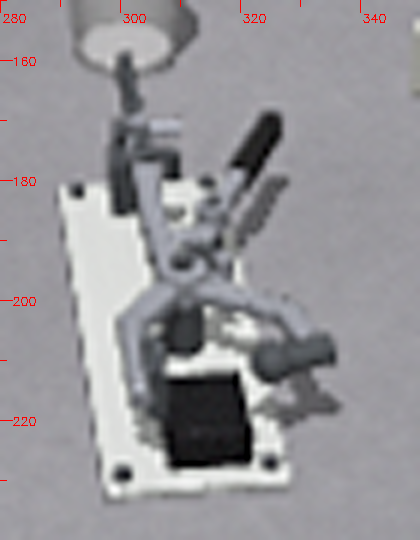

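View pics/sB.png

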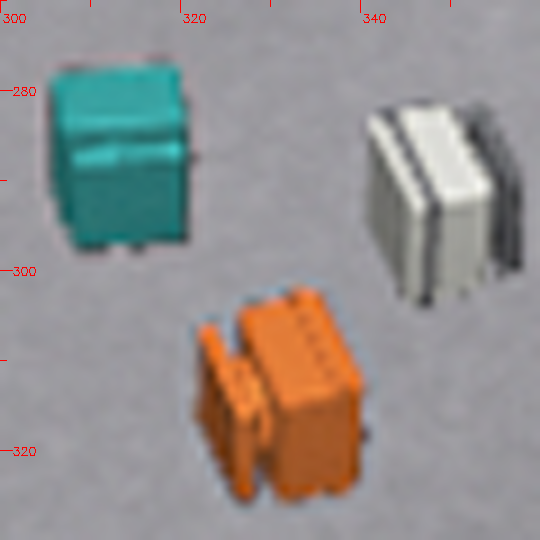

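```bash
python3 - <<'E'
from h import *
crop('pics/top0.png','pics/tA1.png',295,165,65,55,12)
crop('pics/top0.png','pics/tA2.png',360,145,70,50,11)
crop('pics/side0.png','pics/sA1.png',290,185,60,50,12)
crop('pics/side0.png','pics/sA2.png',285,152,60,50,12)
E
```

```text
(no output)
```

View pics/tA1.png

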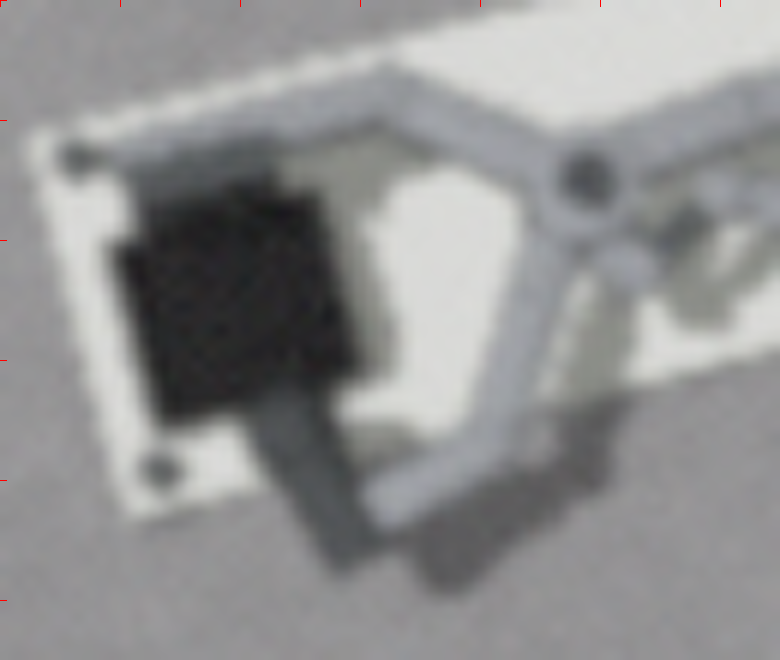

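View pics/tA2.png

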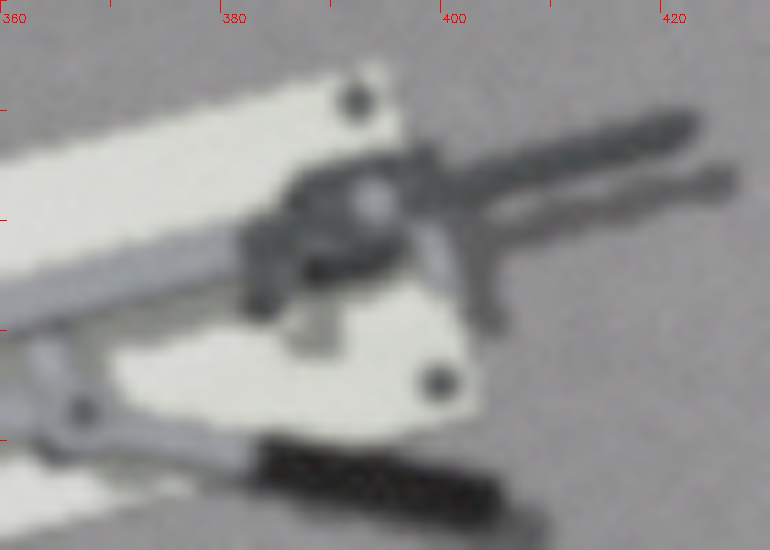

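View pics/sA1.png

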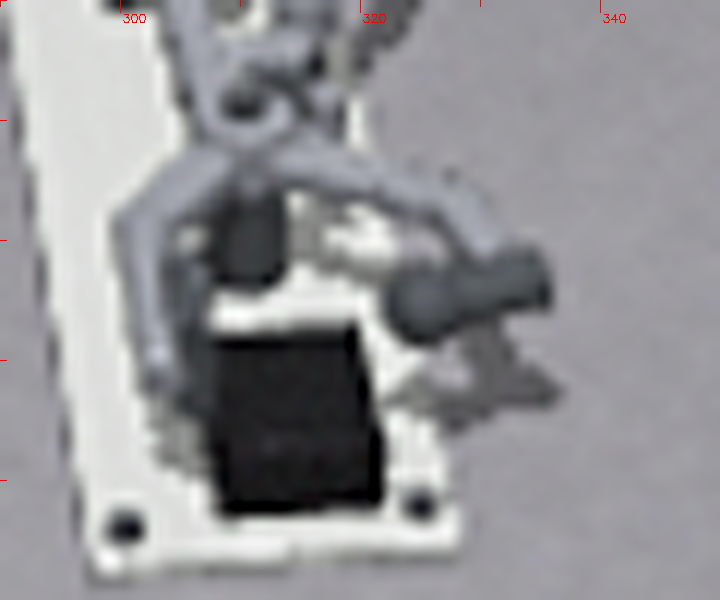

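View pics/sA2.png

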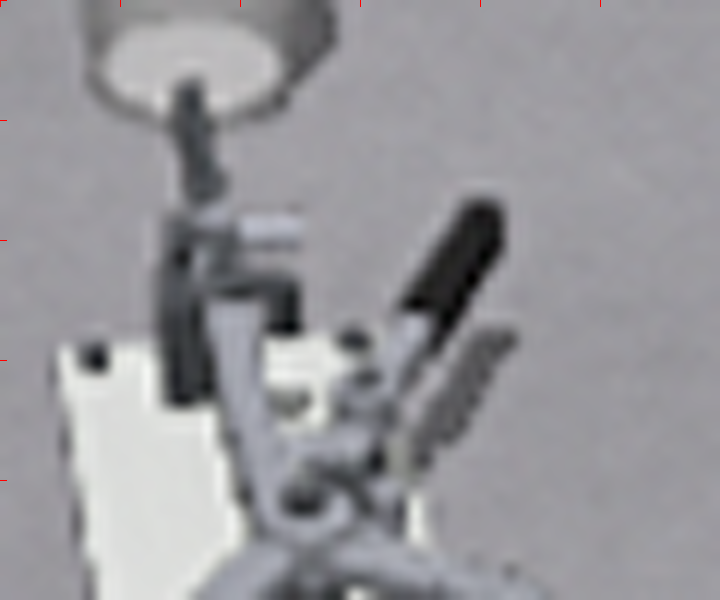

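```bash
cat >> h.py <<'E'
CAM={}
for n in('side','top'):
    d=np.load(f'pics/{n}0.npz'); CAM[n]=(d['fx'],d['fy'],d['cx'],d['cy'],np.linalg.inv(d['cam_to_world']))
def proj(n,P):
    fx,fy,cx,cy,T=CAM[n]; P=np.atleast_2d(P); q=P@T[:3,:3].T+T[:3,3]
    return np.c_[cx+fx*q[:,0]/-q[:,2], cy-fy*q[:,1]/-q[:,2]]
def place(x,y,yaw,L):
    L=np.atleast_2d(np.array(L,float))/1000; c,s=np.cos(yaw),np.sin(yaw)
    return np.c_[x+c*L[:,0]-s*L[:,1], y+s*L[:,0]+c*L[:,1], L[:,2]]
E
cat > fit.py <<'E'
from h import *
from scipy.optimize import least_squares
print('check origin',proj('top',[0,0,0]),proj('side',[0,0,0]))
C=[('top',(195.1,235.3),(12,18,40)),('top',(207.1,230.4),(12,-18,40)),('top',(211.2,239),(-12,-18,40)),('top',(197.9,243.8),(-12,18,40)),
('side',(340.7,282.3),(12,-18,40)),('side',(348.4,281),(-12,-18,40)),('side',(354,290.7),(-12,18,40)),('side',(344.9,292.3),(12,18,40)),('side',(344.6,302.7),(12,18,0)),('side',(357.3,299.5),(-23,16,4))]
def rep(F,f,p0,name,k):
    def res(p):
        return np.concatenate([(proj(n,place(p[0],p[1],p[2],g(p) if callable(g) else g))[0]-u) for n,u,g in F])
    r=least_squares(res,p0,loss='soft_l1'); R=res(r.x).reshape(-1,2)
    print(name,np.round(r.x,4),'yaw',np.degrees(r.x[2])); 
    for (n,u,g),e in zip(F,R): print('  ',n,u,g if not callable(g) else '*',np.round(e,2))
    return r.x
for sel in ('both','top','side'):
    rep([c for c in C if sel in('both',c[0])],None,[.42,.3,.36],'cassette '+sel,0)
pl=lambda sx,sy,z:(lambda p:(p[4]+sx*45,p[3]+sy*136,z))
bo=lambda sx,sy:(lambda p:(p[4]+sx*p[5],p[3]+sy*p[6],11))
P=[('top',(343.46,179.37),(0,0,63)),('top',(296.87,175.8),pl(1,1,8)),('top',(305.4,207.9),pl(-1,1,8)),('top',(394.5,150.45),pl(1,-1,8)),('top',(403,181.8),pl(-1,-1,8)),
('top',(301,177.6),bo(1,1)),('top',(307.9,203.5),bo(-1,1)),('top',(392,153.6),bo(1,-1)),('top',(399.45,179.3),bo(-1,-1)),
('top',(304.4,184.8),(24.5,102.5,31)),('top',(308.3,199.7),(-17.5,102.5,31)),('top',(323.9,195.4),(-17.5,53.5,31)),
('top',(423,155.3),(8,-214,60)),('top',(367.2,181.8),(-22,-56,58)),('top',(393.4,162.7),(8,-134,62)),
('side',(309.6,193.2),(0,0,63)),('side',(300.1,228.3),bo(1,1)),('side',(324.6,226.5),bo(-1,1)),('side',(292.3,181.4),bo(1,-1)),('side',(313.9,179.7),bo(-1,-1)),
('side',(289.4,180.5),pl(1,-1,8)),('side',(319.4,211.7),(-17.5,53.5,31)),('side',(321.4,226.3),(-17.5,102.5,8)),('side',(308.6,227.5),(24.5,102.5,8)),('side',(300.4,158.2),(8,-214,60))]
for sel in ('both','top','side'):
    x=rep([c for c in P if sel in('both',c[0])],None,[.43,-.03,.25,-30,0,38,128],'pliers '+sel,0)
E
python3 fit.py
```

```text
check origin [[327.43614829 413.1218708 ]] [[506.04973392 234.36606671]]
cassette both [0.4341 0.317  0.3943] yaw 22.592253389259646
   top (195.1, 235.3) (12, 18, 40) [-0.98 -0.32]
   top (207.1, 230.4) (12, -18, 40) [ 0.36 -0.87]
   top (211.2, 239) (-12, -18, 40) [-0.46 -0.66]
   top (197.9, 243.8) (-12, 18, 40) [-0.52  0.02]
   side (340.7, 282.3) (12, -18, 40) [-0.05 -0.59]
   side (348.4, 281) (-12, -18, 40) [ 1.55 -0.98]
   side (354, 290.7) (-12, 18, 40) [ 0.5 -0.6]
   side (344.9, 292.3) (12, 18, 40) [ 0.1  -0.42]
   side (344.6, 302.7) (12, 18, 0) [-0.22  0.98]
   side (357.3, 299.5) (-23, 16, 4) [ 0.49 -0.17]
cassette top [0.433  0.3159 0.3825] yaw 21.917765943004934
   top (195.1, 235.3) (12, 18, 40) [-0.52  0.04]
   top (207.1, 230.4) (12, -18, 40) [ 0.88 -0.35]
   top (211.2, 239) (-12, -18, 40) [-0.04 -0.1 ]
   top (197.9, 243.8) (-12, 18, 40) [-0.16  0.42]
cassette side [0.4351 0.3185 0.4284] yaw 24.543006642010756
   side (340.7, 282.3) (12, -18, 40) [-0.7  -0.04]
   side (348.4, 281) (-12, -18, 40) [ 0.82 -0.66]
   side (354, 290.7) (-12, 18, 40) [ 0.23 -0.35]
   si
[... 2062 characters left out ...]
[0.71 0.07]
   top (367.2, 181.8) (-22, -56, 58) [0.02 1.21]
   top (393.4, 162.7) (8, -134, 62) [0.29 0.7 ]
pliers side [ 5.763000e-01 -3.890000e-02  2.712000e-01 -2.274100e+01  8.098000e+00
  3.569880e+01  1.259868e+02] yaw 15.540737116125658
   side (309.6, 193.2) (0, 0, 63) [ 1.46 -0.8 ]
   side (300.1, 228.3) * [ 0.31 -0.03]
   side (324.6, 226.5) * [ 0.32 -0.12]
   side (292.3, 181.4) * [-0.18 -0.11]
   side (313.9, 179.7) * [-0.17  0.16]
   side (289.4, 180.5) * [-0.36  0.1 ]
   side (319.4, 211.7) (-17.5, 53.5, 31) [-0.22 -0.67]
   side (321.4, 226.3) (-17.5, 102.5, 8) [0.02 1.01]
   side (308.6, 227.5) (24.5, 102.5, 8) [-1.56  0.92]
   side (300.4, 158.2) (8, -214, 60) [ 0.29 -0.5 ]
```

```bash
python3 - <<'E'
from h import *
for n,(x0,y0) in {'top':(298,170),'side':(298,200)}.items():
    im=cv2.imread(f'pics/{n}0.png').astype(float); im=np.clip((im-10)*2.2,0,255); cv2.imwrite('pics/tmp.png',im.astype(np.uint8))
    crop('pics/tmp.png',f'pics/{n}N.png',x0,y0,40,36,16)
E
```

```text
(no output)
```

View pics/topN.png

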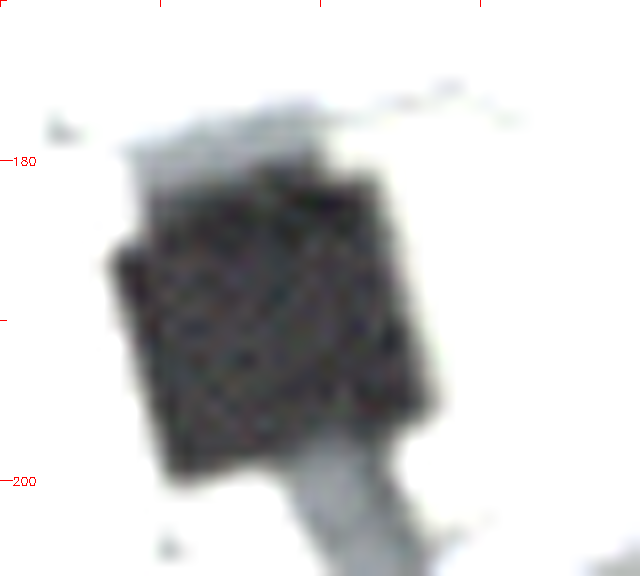

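View pics/sideN.png

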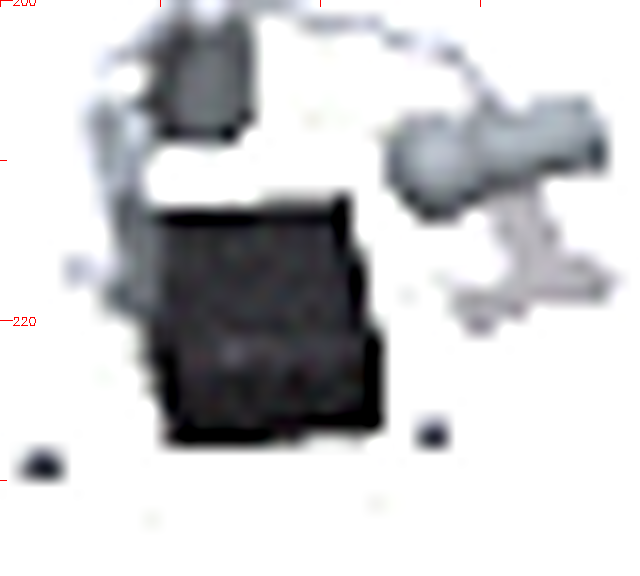

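```bash
sed -i '/^pl=/,$d' fit.py; cat >> fit.py <<'E'
pl=lambda sx,sy,z:(lambda p:(p[4]+sx*45,p[3]+sy*136,z))
bo=lambda sx,sy:(lambda p:(p[4]+sx*p[5],p[3]+sy*p[6],11))
ne=lambda sx,sy,z:(lambda p:(p[7]+sx*p[8],78+sy*23.2,z))
P=[('top',(343.46,179.37),(0,0,63)),('top',(296.87,175.8),pl(1,1,8)),('top',(305.4,207.9),pl(-1,1,8)),('top',(394.5,150.45),pl(1,-1,8)),('top',(403,181.8),pl(-1,-1,8)),
('top',(301,177.6),bo(1,1)),('top',(307.9,203.5),bo(-1,1)),('top',(392,153.6),bo(1,-1)),('top',(399.45,179.3),bo(-1,-1)),
('top',(304.4,185),ne(1,1,31)),('top',(308.3,199.7),ne(-1,1,8)),('top',(324.5,195),ne(-1,-1,8)),('top',(321,180.5),ne(1,-1,31)),
('top',(423,155.3),(8,-214,60)),('top',(367.2,181.8),(-22,-56,58)),('top',(393.4,162.7),(8,-134,62)),
('side',(309.6,193.2),(0,0,63)),('side',(300.1,228.3),bo(1,1)),('side',(324.6,226.5),bo(-1,1)),('side',(292.3,181.4),bo(1,-1)),('side',(313.9,179.7),bo(-1,-1)),
('side',(289.4,180.5),pl(1,-1,8)),('side',(319.4,211.7),ne(-1,-1,31)),('side',(321.4,226.3),ne(-1,1,8)),('side',(308.6,227.5),ne(1,1,8)),('side',(300.4,158.2),(8,-214,60))]
for sel in ('both','top','side'):
    x=rep([c for c in P if sel in('both',c[0])],None,[.43,-.03,.25,-30,0,38,128,0,20],'pliers '+sel,0)
    print('nest',place(*x[:3],(3.5,78,28)))
E
python3 fit.py|sed -n '/pliers/,$p'
```

```text
pliers both [ 5.789000e-01 -3.930000e-02  2.631000e-01 -2.246490e+01  4.839100e+00
  3.579920e+01  1.256734e+02 -2.409100e+00  1.842650e+01] yaw 15.074089283882614
   top (343.46, 179.37) (0, 0, 63) [ 0.05 -0.4 ]
   top (296.87, 175.8) * [-0.55 -0.38]
   top (305.4, 207.9) * [-0.55  0.06]
   top (394.5, 150.45) * [-0.05 -0.81]
   top (403, 181.8) * [ 0.98 -0.16]
   top (301, 177.6) * [-0.12 -0.07]
   top (307.9, 203.5) * [-0.19 -0.03]
   top (392, 153.6) * [-0.09 -0.  ]
   top (399.45, 179.3) * [ 0.04 -0.16]
   top (304.4, 185) * [-0.8   0.07]
   top (308.3, 199.7) * [-0.78  0.01]
   top (324.5, 195) * [-0.01  0.22]
   top (321, 180.5) * [-0.12  0.01]
   top (423, 155.3) (8, -214, 60) [ 0.78 -0.55]
   top (367.2, 181.8) (-22, -56, 58) [-0.11  0.16]
   top (393.4, 162.7) (8, -134, 62) [ 0.3  -0.15]
   side (309.6, 193.2) (0, 0, 63) [ 0.63 -0.94]
   side (300.1, 228.3) * [ 0.24 -0.33]
   side (324.6, 226.5) * [ 0.33 -0.3 ]
   side (292.3, 181.4) * [ 0.41 -0.28]
   side (313.9, 179.7) * [0.48 0.09]
   side (289.4, 180.5) * [ 0.26 -0.13]
   side (319.4, 211.7) * [-0.03 -0.6 ]
   side (32
[... 908 characters left out ...]
   top (393.4, 162.7) (8, -134, 62) [ 0.4 -0. ]
nest [[0.56168882 0.03669116 0.028     ]]
pliers side [ 5.800000e-01 -3.770000e-02  2.627000e-01 -2.284140e+01  4.594700e+00
  3.566960e+01  1.262171e+02 -3.611500e+00  1.864290e+01] yaw 15.051385496832514
   side (309.6, 193.2) (0, 0, 63) [ 0.21 -0.69]
   side (300.1, 228.3) * [-0.09 -0.01]
   side (324.6, 226.5) * [-0.07  0.03]
   side (292.3, 181.4) * [ 0.11 -0.22]
   side (313.9, 179.7) * [0.12 0.16]
   side (289.4, 180.5) * [-0.05  0.03]
   side (319.4, 211.7) * [ 0.02 -0.35]
   side (321.4, 226.3) * [0.   0.81]
   side (308.6, 227.5) * [0.03 0.53]
   side (300.4, 158.2) (8, -214, 60) [-0.3  -0.45]
nest [[0.56308134 0.03848541 0.028     ]]
```

```bash
python3 -m pendant '[0.8,0.8,0,0,0,0,70, 0.8,0.8,0,0,0,0,70, 0.8,0.8,0,0,0,0,70, 0.8,0.8,0,0,0,0,70, 0.8,0.8,0,0,0,0,70, 0.8,0.8,0,0,0,0,60, 0.8,0.8,0,0,0,0,60, 0.8,0.8,0,0,0,0,60, 0.8,0.8,0,0,0,0,60, 0.8,0.8,0,0,0,0,60]' 20
```

```text
time_s: 1.35
tool_pos: [0.4699, -0.3114, 0.2222]
tool_rot: [-90.0, -0.0, -166.7]
force: [0.2, -0.6, -0.7]
grip_width: 0.0603
```

```bash
python3 -m pendant '[0,0.9,0,0,0,0.1,60, 0,0.9,0,0,0,0.1,60, 0,0.9,0,0,0,0.1,60, 0,0.9,0,0,0,0.1,60, 0,0.9,0,0,0,0.1,60, 0,0.9,0,0,0,0.1,60, 0,0.9,0,0,0,0.1,60, 0,0.9,0,0,0,0.1,60, 0,0.9,0,0,0,0.1,60, 0,0.9,0,0,0,0,60]'
```

```text
time_s: 2.6
tool_pos: [0.4688, 0.0489, 0.2225]
tool_rot: [-90.0, -0.0, -157.7]
force: [-0.1, 0.3, 0.4]
grip_width: 0.0601
```

```bash
python3 -m pendant '[-0.11,0.84,0,0,0,0,60, -0.11,0.84,0,0,0,0,60, -0.11,0.84,0,0,0,0,60, -0.11,0.84,0,0,0,0,60, -0.11,0.84,-0.6,0,0,0,60, -0.11,0.84,-0.6,0,0,0,60, -0.11,0.84,-0.6,0,0,0,60, -0.11,0.82,-0.6,0,0,0,60, 0,0,0,0,0,0,60]'
python3 - <<'E'
from h import *
snap('side','pics/side1.png');snap('top','pics/top1.png')
crop('pics/side1.png','pics/s1c.png',290,210,110,110,6)
crop('pics/top1.png','pics/t1c.png',150,185,110,90,6)
E
```

```text
time_s: 3.72
tool_pos: [0.4309, 0.3176, 0.1248]
tool_rot: [-90.1, -0.2, -157.4]
force: [-0.8, 0.8, 0.8]
grip_width: 0.0602
```

View pics/s1c.png

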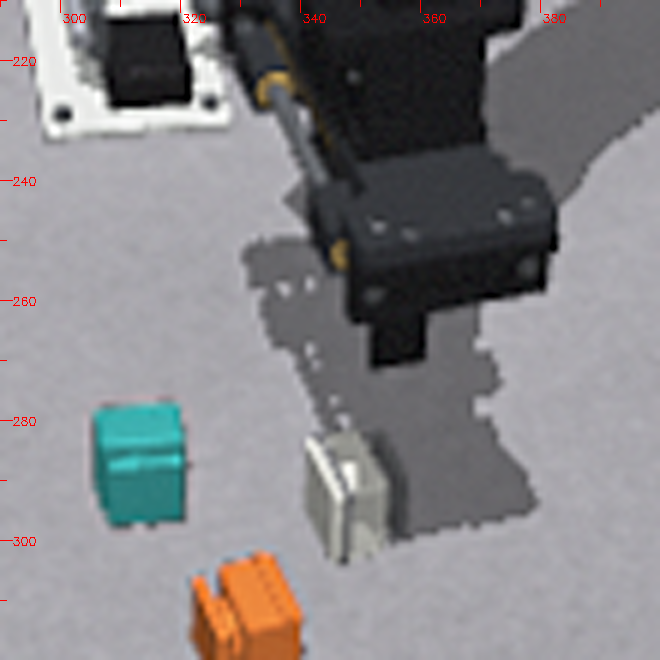

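View pics/t1c.png

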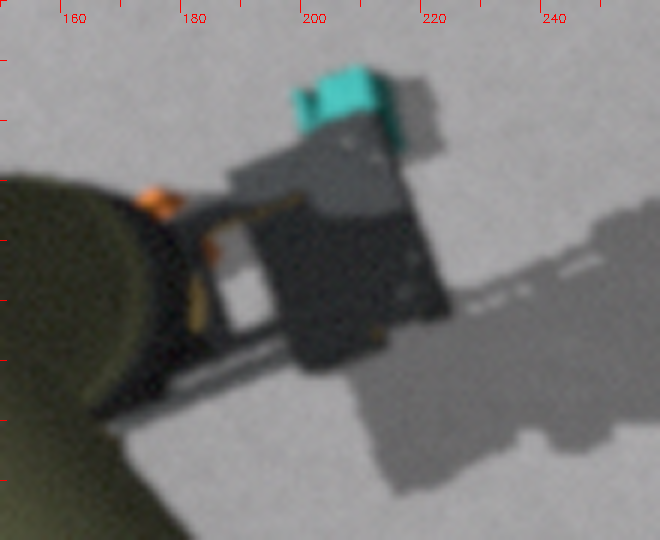

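```bash
python3 - <<'E'
from h import *
o=env.get_obs()['tool_pos']; yaw=np.radians(22.6)
print(o)
for L in [(-9.5,30,0),(9.5,30,0),(-9.5,45,0),(9.5,45,0)]:
    p=place(o[0],o[1],yaw,L); p[:,2]=o[2]; print(L,proj('side',p))
E
```

```text
[0.43366728 0.31529804 0.12648873]
(-9.5, 30, 0) [[357.16292198 266.22550072]]
(9.5, 30, 0) [[349.29720218 267.61395174]]
(-9.5, 45, 0) [[359.2418621  270.53522143]]
(9.5, 45, 0) [[351.30430092 271.95314137]]
```

```bash
python3 -m pendant '[0.03,0.04,-0.6,0,0,0,60, 0,0,-0.6,0,0,0,60, 0,0,-0.6,0,0,0,60, 0,0,-0.6,0,0,0,60, 0,0,-0.3,0,0,0,60, 0,0,-0.26,0,0,0,60, 0,0,0,0,0,0,60]'
python3 - <<'E'
from h import *
snap('side','pics/side2.png');print(env.get_obs()['tool_pos'])
crop('pics/side2.png','pics/s2c.png',310,230,80,80,8)
E
```

```text
time_s: 4.7
tool_pos: [0.4355, 0.3166, 0.0082]
tool_rot: [-90.0, -0.0, -157.7]
force: [0.4, 0.3, -0.6]
grip_width: 0.0599
[0.43568179 0.31699885 0.00863916]
```

View pics/s2c.png

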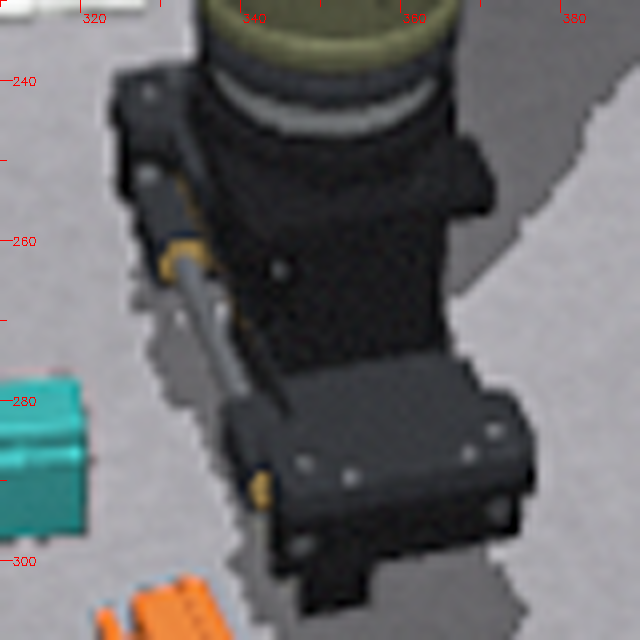

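```bash
python3 -m pendant '[0,0,0,0,0,0,40, 0,0,0,0,0,0,30, 0,0,0,0,0,0,30, 0,0,0,0,0,0,30, 0,0,0,0,0,0,30, 0,0,0,0,0,0,30]' 15; python3 -m pendant '[0,0,0.2,0,0,0,30, 0,0,0.4,0,0,0,30, 0,0,0.6,0,0,0,30, 0,0,0.6,0,0,0,30, 0,0,0.6,0,0,0,30,0,0,0.6,0,0,0,30]'
python3 - <<'E'
from h import *
snap('side','pics/side3.png')
crop('pics/side3.png','pics/s3c.png',310,200,90,90,7)
E
```

```text
time_s: 5.5
tool_pos: [0.4355, 0.3173, 0.0085]
tool_rot: [-90.0, 0.0, -157.7]
force: [0.1, 0.7, 3.2]
grip_width: 0.0362
time_s: 6.25
tool_pos: [0.4352, 0.317, 0.1299]
tool_rot: [-90.0, 0.0, -157.7]
force: [0.2, 1.3, -0.7]
grip_width: 0.0361
```

View pics/s3c.png

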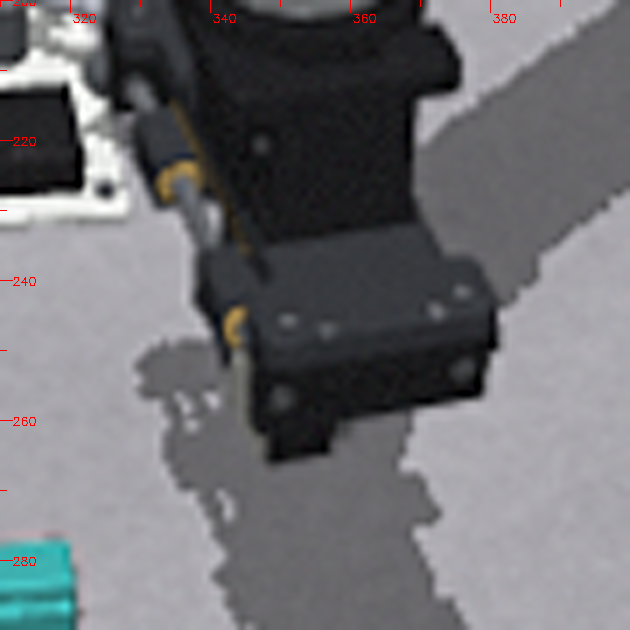

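```bash
python3 - <<'E'
from h import *
o=env.get_obs()['tool_pos']; yaw=np.radians(22.3)
print(o)
for L in [(12,18,0),(12,-18,0),(12,18,10),(-23,16,-4),(-23,-16,-4),(-12,18,-8),(12,18,-8),(9.5,18,0),(9.5,33,0),(-9.5,33,0)]:
    p=place(o[0],o[1],yaw,L); p[:,2]+=o[2]; print(L,proj('side',p))
E
python3 - <<'E'
from h import *
im=cv2.imread('pics/side3.png').astype(float); cv2.imwrite('pics/tmp.png',np.clip((im-5)*2,0,255).astype(np.uint8))
crop('pics/tmp.png','pics/s3d.png',335,235,35,35,20)
E
```

```text
[0.43672631 0.31848684 0.13293717]
(12, 18, 0) [[345.30400534 263.06323929]]
(12, -18, 0) [[340.82806798 253.11282128]]
(12, 18, 10) [[345.47233001 259.77605925]]
(-23, 16, -4) [[359.40017703 261.34376915]]
(-23, -16, -4) [[355.15759386 252.59418159]]
(-12, 18, -8) [[355.06974689 263.97350151]]
(12, 18, -8) [[345.17048386 265.67075431]]
(9.5, 18, 0) [[346.34306147 262.88627306]]
(9.5, 33, 0) [[348.28146307 267.17048316]]
(-9.5, 33, 0) [[356.21944668 265.80238111]]
```

View pics/s3d.png

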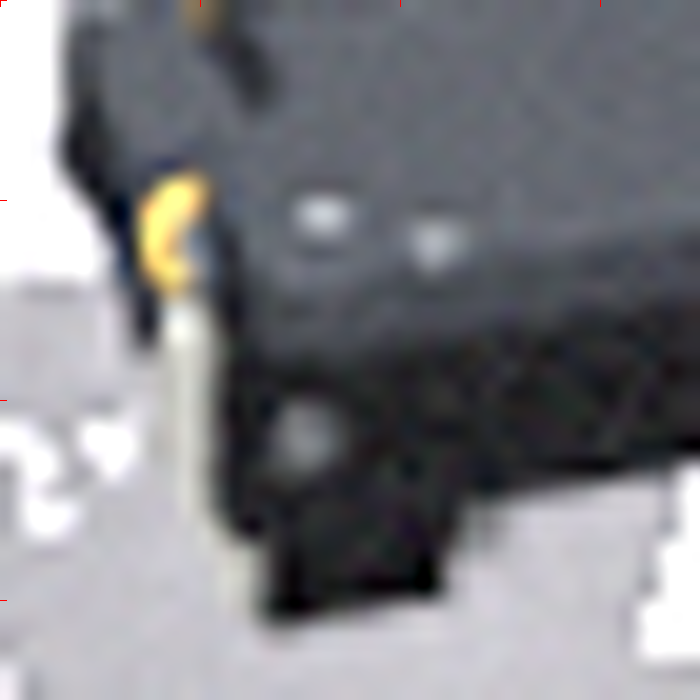

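```bash
python3 -m pendant '[0.32,-0.7,0,0,0,-0.07,30, 0.32,-0.7,0,0,0,-0.07,30, 0.32,-0.7,0,0,0,-0.07,30, 0.32,-0.7,0,0,0,-0.07,30, 0.32,-0.7,0,0,0,-0.07,30, 0.32,-0.7,0,0,0,-0.07,30, 0.32,-0.7,0,0,0,-0.07,30, 0.32,-0.7,0,0,0,-0.07,30, 0.32,-0.7,0,0,0,-0.07,30, 0.32,-0.7,0,0,0,-0.09,30]'
python3 -m pendant '[0,0,-0.4,0,0,0,30,0,0,-0.4,0,0,0,30,0,0,0,0,0,0,30]'
python3 - <<'E'
from h import *
snap('side','pics/side4.png');snap('top','pics/top4.png')
print(env.get_obs()['tool_pos'],env.get_obs()['tool_rot'])
crop('pics/side4.png','pics/s4c.png',280,150,80,90,8)
crop('pics/top4.png','pics/t4c.png',280,150,100,80,8)
E
```

```text
time_s: 7.55
tool_pos: [0.5639, 0.0355, 0.1283]
tool_rot: [-90.0, 0.0, -165.0]
force: [0.0, 0.4, -0.8]
grip_width: 0.0361
time_s: 7.92
tool_pos: [0.5613, 0.0381, 0.0941]
tool_rot: [-90.1, -0.2, -164.8]
force: [-0.2, -0.2, -0.9]
grip_width: 0.0359
[0.56287658 0.03815228 0.09594779] [-9.00313267e+01 -3.20932975e-02 -1.64801552e+02]
```

View pics/s4c.png

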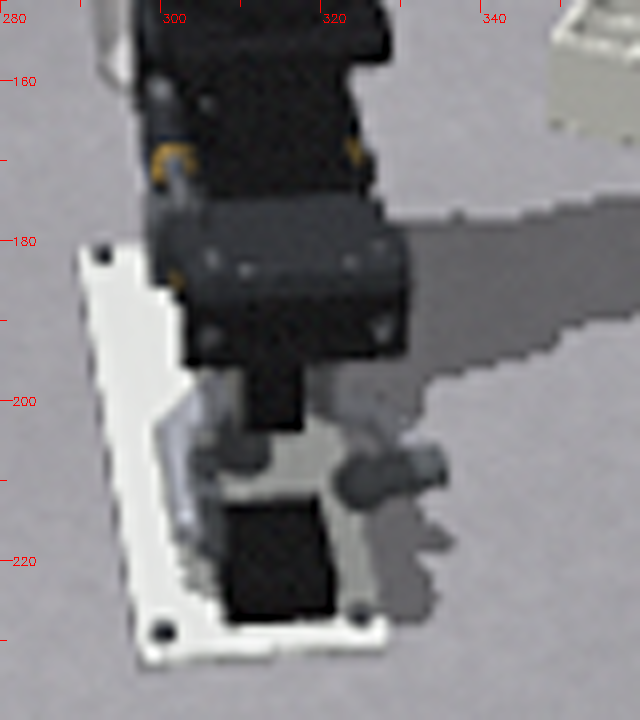

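View pics/t4c.png

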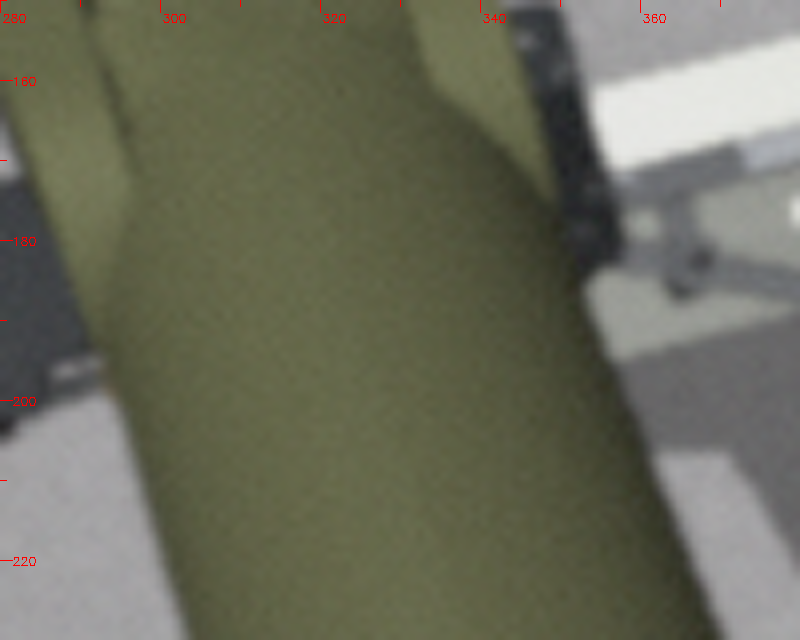

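```bash
python3 - <<'E'
from h import *
im=cv2.imread('pics/side4.png').astype(float); cv2.imwrite('pics/tmp.png',np.clip((im-5)*2,0,255).astype(np.uint8))
crop('pics/tmp.png','pics/s4d.png',295,185,40,35,20)
o=env.get_obs()['tool_pos']; yaw=np.radians(15.1)
print(o)
for L in [(9,18,0),(9,-18,0),(9,18,-8),(-26,16,-4),(-26,-16,-4),(-26,16,30),(-15,18,-8),(9.5,33,0),(-9.5,33,0)]:
    p=place(o[0],o[1],yaw,L); p[:,2]+=o[2]; print(L,proj('side',p))
for L in [(18,95,34),(18,61,34),(18,95,62),(-23,76,48)]: print(L,proj('side',place(.5786,-.0395,.263,L)))
E
```

```text
[0.56287658 0.03815228 0.09594779]
(9, 18, 0) [[309.37910436 202.00650819]]
(9, -18, 0) [[307.94317633 194.83750033]]
(9, 18, -8) [[309.38028732 204.33196768]]
(-26, 16, -4) [[321.61760693 201.94159235]]
(-26, -16, -4) [[320.13134897 195.59048684]]
(-26, 16, 30) [[321.77443732 191.95060838]]
(-15, 18, -8) [[317.8313574  203.76440261]]
(9.5, 33, 0) [[309.81618242 205.09148987]]
(-9.5, 33, 0) [[316.586226  204.6356052]]
(18, 95, 34) [[307.92300459 219.3132431 ]]
(18, 61, 34) [[306.63036474 212.38029111]]
(18, 95, 62) [[307.90338207 211.44583586]]
(-23, 76, 48) [[321.23182087 210.55303935]]
```

View pics/s4d.png

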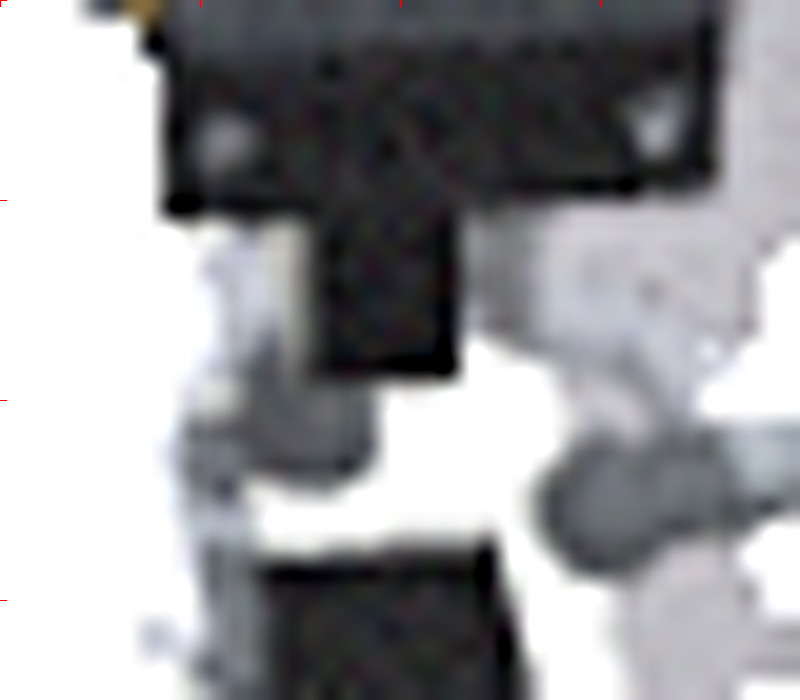

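```bash
python3 -m pendant '[0.04,0,-0.3,0,0,0,30,0,0,-0.25,0,0,0,30,0,0,0,0,0,0,30]'
python3 - <<'E'
from h import *
snap('side','pics/side5.png')
o=env.get_obs()['tool_pos'];print(o,env.get_obs()['tool_rot'])
im=cv2.imread('pics/side5.png').astype(float); cv2.imwrite('pics/tmp.png',np.clip((im-5)*1.7,0,255).astype(np.uint8))
crop('pics/tmp.png','pics/s5d.png',295,190,40,40,20)
for L in [(9.5,33,0),(-9.5,33,0),(12,18,0),(-23,16,0)]:
    p=place(o[0],o[1],.263,L); p[:,2]+=o[2]; print(L,proj('side',p))
E
```

```text
time_s: 8.4
tool_pos: [0.564, 0.0369, 0.0729]
tool_rot: [-90.0, -0.1, -164.9]
force: [-0.1, -0.5, -1.7]
grip_width: 0.0361
[0.56441984 0.0369752  0.07356413] [-9.00215630e+01 -6.83509410e-02 -1.64909168e+02]
(9.5, 33, 0) [[309.32791975 211.29773167]]
(-9.5, 33, 0) [[316.03562491 210.8387995 ]]
(12, 18, 0) [[307.84964444 208.2608088 ]]
(-23, 16, 0) [[320.0026556 207.0246922]]
```

View pics/s5d.png

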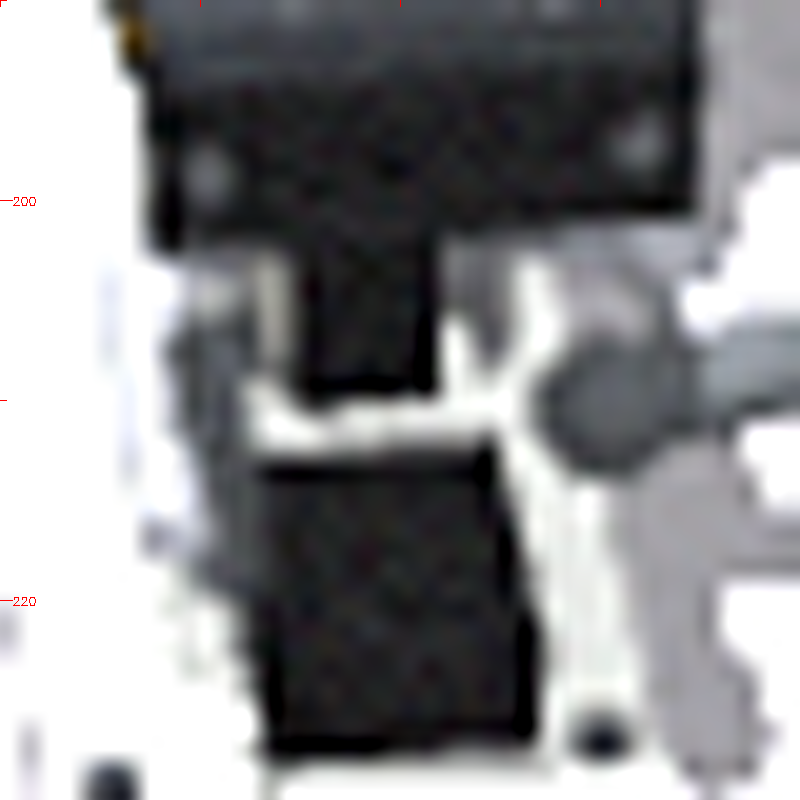

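```bash
python3 -m pendant '[-0.02,0,-0.25,0,0,0,30,0,0,-0.25,0,0,0,30,0,0,-0.25,0,0,0,30,0,0,-0.05,0,0,0,30,0,0,0,0,0,0,30]'
python3 - <<'E'
from h import *
snap('side','pics/side6.png')
o=env.get_obs();print(o['tool_pos'],o['force'])
im=cv2.imread('pics/side6.png').astype(float); cv2.imwrite('pics/tmp.png',np.clip((im-5)*1.7,0,255).astype(np.uint8))
crop('pics/tmp.png','pics/s6d.png',295,195,40,40,20)
E
```

```text
time_s: 9.07
tool_pos: [0.564, 0.037, 0.042]
tool_rot: [-90.0, -0.0, -164.9]
force: [-0.5, 0.2, -1.1]
grip_width: 0.036
[0.56428674 0.03707062 0.04231183] [ 0.89955146 -0.25727003 -1.23634935]
```

View pics/s6d.png

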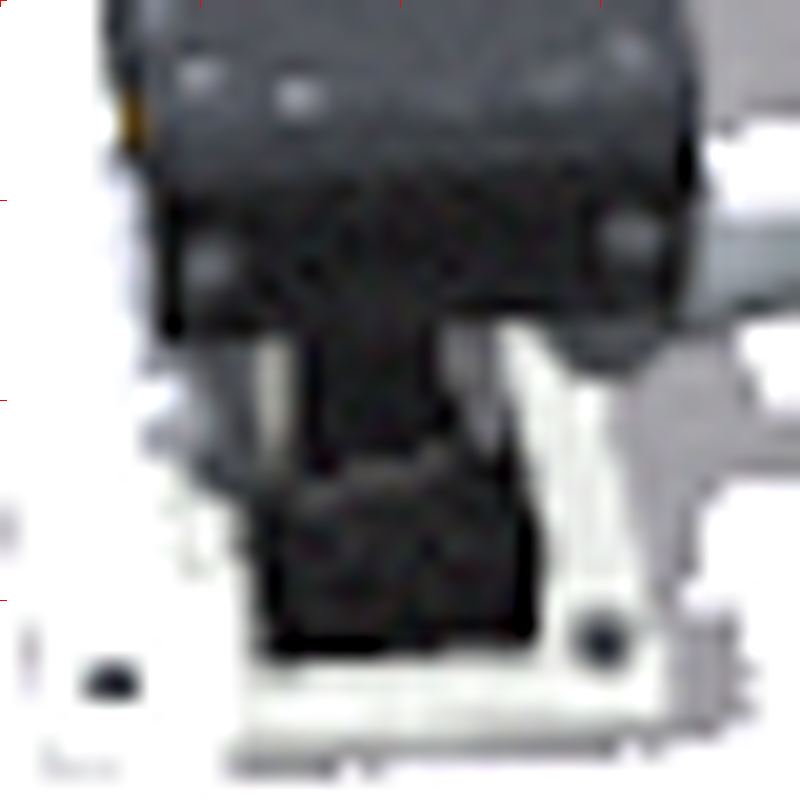

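```bash
python3 -m pendant '[0,0,-0.05,0,0,0,30,0,0,-0.05,0,0,0,30,0,0,0,0,0,0,30]';python3 -m pendant '[0,0,-0.04,0,0,0,30,0,0,0,0,0,0,30]'
```

```text
time_s: 9.5
tool_pos: [0.564, 0.0369, 0.038]
tool_rot: [-90.0, -0.0, -164.9]
force: [0.0, 0.7, -1.6]
grip_width: 0.0358
time_s: 9.75
tool_pos: [0.5641, 0.037, 0.0366]
tool_rot: [-90.0, -0.0, -164.9]
force: [-0.3, -0.1, -1.4]
grip_width: 0.0356
```

```bash
python3 -m pendant '[0,0,-0.02,0,0,0,30,0,0,0,0,0,0,30]';python3 -m pendant '[0,0,-0.02,0,0,0,30,0,0,0,0,0,0,30]'
```

```text
time_s: 10.0
tool_pos: [0.5642, 0.037, 0.0365]
tool_rot: [-90.0, -0.0, -164.9]
force: [-2.1, -0.6, 5.7]
grip_width: 0.0358
time_s: 10.25
tool_pos: [0.5642, 0.037, 0.0365]
tool_rot: [-89.9, -0.0, -164.9]
force: [-3.6, -1.1, 10.7]
grip_width: 0.0361
```

```bash
python3 -m pendant '[0,0,0.03,0,0,0,36,0,0,0,0,0,0,38,0,0,0,0,0,0,42,0,0,0,0,0,0,50,0,0,0,0,0,0,50]' 
python3 -m pendant '[0,0,0.2,0,0,0,50,0,0,0.5,0,0,0,50,0,0,0.7,0,0,0,50,0,0,0.7,0,0,0,50,0,0,0.7,0,0,0,50,0,-0.5,0.3,0,0,0,50,-0.2,-0.7,0,0,0,0,50,-0.3,-0.7,0,0,0,0,30,-0.4,-0.8,0,0,0,0,10,-0.4,-0.8,0,0,0,0,0]' 
python3 - <<'E'
from h import *
snap('side','pics/side7.png');snap('top','pics/top7.png')
crop('pics/side7.png','pics/s7c.png',285,150,70,85,8)
crop('pics/top7.png','pics/t7c.png',290,150,70,60,11)
E
```

```text
time_s: 10.88
tool_pos: [0.5641, 0.037, 0.0361]
tool_rot: [-90.0, -0.0, -164.9]
force: [-0.1, 0.0, -0.2]
grip_width: 0.0487
time_s: 12.12
tool_pos: [0.5121, -0.1037, 0.1619]
tool_rot: [-89.9, 0.1, -164.9]
force: [0.1, -0.1, 0.3]
grip_width: 0.0278
```

View pics/s7c.png

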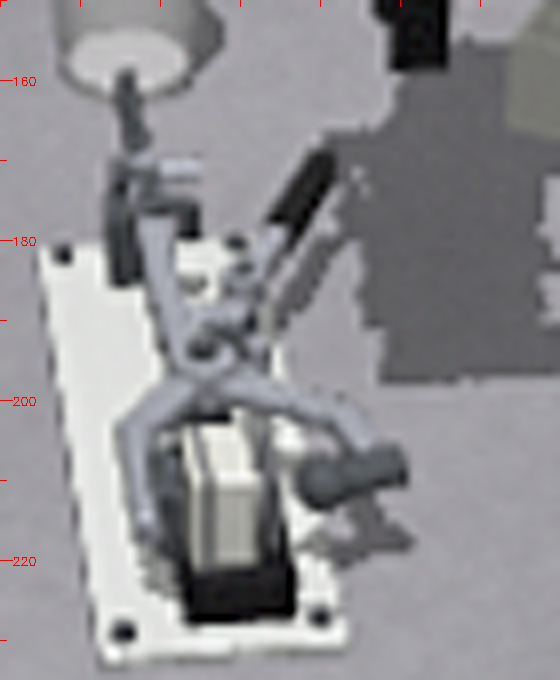

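View pics/t7c.png

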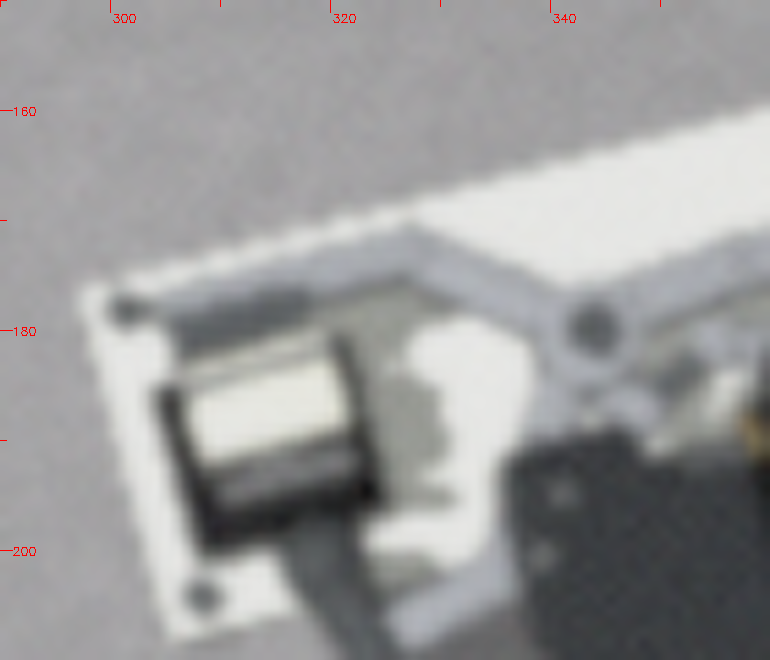

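```bash
python3 -m pendant '[0,-0.4,0,0,0,0,0,0,0,0,0,0,0,0]'; python3 - <<'E'
from h import *
print(proj('top',place(.5786,-.0395,.2628,(3.5,78,68))), 313.86,185.45)
o=env.get_obs();p=o['tool_pos'];print(p,o['grip_width'])
t=np.array([.5285,-.1826]); print((t-p[:2])/.04,(.04-p[2])/.04)
E
```

```text
time_s: 12.48
tool_pos: [0.5126, -0.1199, 0.1608]
tool_rot: [-90.0, 0.0, -165.0]
force: [-0.4, -0.9, 1.0]
grip_width: 0.0029
[[313.21954085 185.35943635]] 313.86 185.45
[ 0.512644   -0.11993845  0.16076505] 0.0029455665000311
[ 0.3964001  -1.56653874] -3.0191262074521177
```

```bash
python3 -m pendant '[0.1,-0.5,0,0,0,0,0, 0.1,-0.5,-0.4,0,0,0,0, 0.1,-0.57,-0.5,0,0,0,0, 0.1,0,-0.6,0,0,0,0, 0,0,-0.6,0,0,0,0,0,0,-0.5,0,0,0,0,0,0,-0.4,0,0,0,0,0,0,0,0,0,0,0]'; python3 - <<'E'
from h import *
snap('side','pics/side8.png');snap('top','pics/top8.png')
crop('pics/side8.png','pics/s8c.png',285,130,80,80,8)
crop('pics/top8.png','pics/t8c.png',340,140,80,70,9)
o=env.get_obs();print(o['tool_pos'],o['force'])
E
```

```text
time_s: 13.48
tool_pos: [0.5271, -0.1816, 0.0386]
tool_rot: [-90.1, -0.1, -164.9]
force: [1.0, 0.5, 1.0]
grip_width: 0.0004
[ 0.52855502 -0.18191618  0.04054451] [0.03009551 0.00945003 0.46504552]
```

View pics/s8c.png

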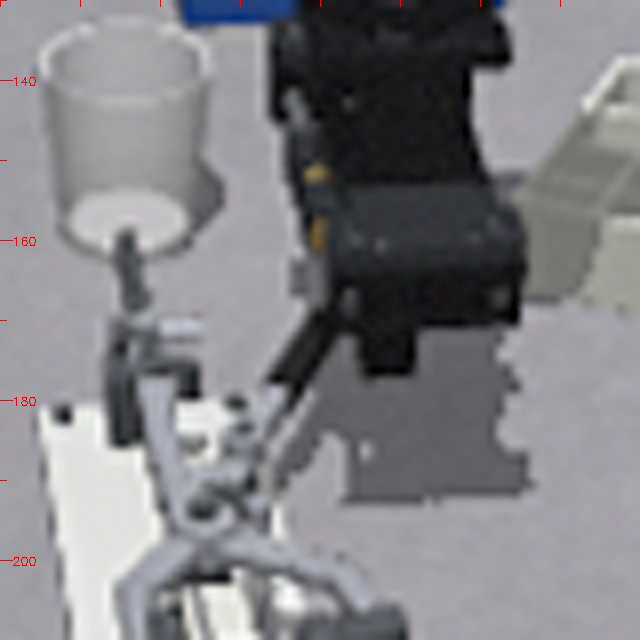

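View pics/t8c.png

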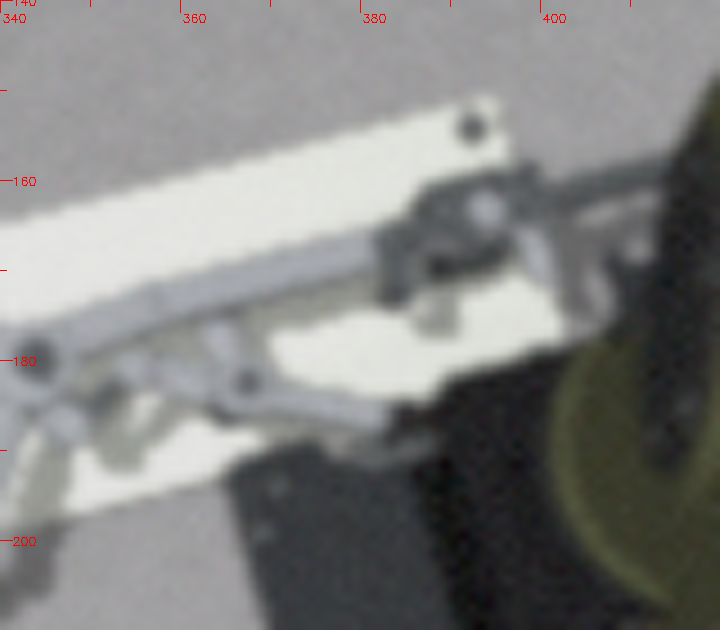

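```bash
python3 -m pendant '[0.06,0.016,0,0,0,0,0,0.06,0.016,0,0,0,0,0,0.06,0.016,0,0,0,0,0,0.06,0.016,0,0,0,0,0]'; python3 -m pendant '[0.06,0.016,0,0,0,0,0,0.06,0.016,0,0,0,0,0]';python3 -m pendant '[0.06,0.016,0,0,0,0,0,0.06,0.016,0,0,0,0,0]'
```

```text
time_s: 14.08
tool_pos: [0.5372, -0.1795, 0.0403]
tool_rot: [-90.0, -0.1, -164.9]
force: [-4.7, -0.6, 2.2]
grip_width: 0.0005
time_s: 14.32
tool_pos: [0.5396, -0.1794, 0.0396]
tool_rot: [-90.0, -0.4, -165.0]
force: [-7.2, -3.2, 3.4]
grip_width: 0.0005
time_s: 14.58
tool_pos: [0.5436, -0.1792, 0.0392]
tool_rot: [-90.0, -0.5, -165.0]
force: [-7.7, -3.7, 3.1]
grip_width: 0.0001
```

```bash
for i in 1; do python3 -m pendant '[0.06,0.016,0,0,0,0,0,0.06,0.016,0,0,0,0,0]'; done; python3 -m pendant '[0.06,0.016,0,0,0,0,0,0.06,0.016,0,0,0,0,0]'; python3 -m pendant '[0.06,0.016,0,0,0,0,0,0.03,0.008,0,0,0,0,0]'
```

```text
time_s: 14.82
tool_pos: [0.5477, -0.1789, 0.0389]
tool_rot: [-89.9, -0.5, -165.1]
force: [-8.9, -6.3, 2.3]
grip_width: 0.0008
time_s: 15.08
tool_pos: [0.5513, -0.1792, 0.0388]
tool_rot: [-89.9, -0.7, -165.1]
force: [-11.2, -7.7, 4.4]
grip_width: 0.0003
time_s: 15.32
tool_pos: [0.5542, -0.1793, 0.0387]
tool_rot: [-89.8, -0.8, -165.2]
force: [-12.5, -9.3, 3.5]
grip_width: 0.0007
```

```bash
python3 -m pendant '[0.03,-0.06,0,0,0,0,0,0.03,-0.06,0,0,0,0,0]'; python3 -m pendant '[0.05,-0.02,0,0,0,0,0,0.05,0,0,0,0,0,0]'
```

```text
time_s: 15.58
tool_pos: [0.5572, -0.1799, 0.0387]
tool_rot: [-90.1, -0.7, -165.1]
force: [-11.3, -0.4, 5.4]
grip_width: 0.0008
time_s: 15.82
tool_pos: [0.5624, -0.18, 0.0388]
tool_rot: [-90.1, -0.5, -165.0]
force: [-7.9, -2.4, 2.6]
grip_width: 0.0003
```

```bash
python3 -m pendant '[0.06,0,0,0,0,0,0,0.06,0,0,0,0,0,0]'
```

```text
time_s: 16.08
tool_pos: [0.5687, -0.1798, 0.0388]
tool_rot: [-90.1, -0.4, -165.0]
force: [-3.9, -1.8, -1.6]
grip_width: 0.0009
```

```bash
python3 -m pendant '[0.04,0.01,0,0,0,0,0,0.04,0.01,0,0,0,0,0]'; python3 -m pendant '[0.03,0.008,0,0,0,0,0,0.03,0.008,0,0,0,0,0]'
```

```text
time_s: 16.32
tool_pos: [0.576, -0.1776, 0.0405]
tool_rot: [-90.0, 0.1, -164.9]
force: [-0.1, 0.3, -0.6]
grip_width: 0.0003
time_s: 16.58
tool_pos: [0.577, -0.1773, 0.0405]
tool_rot: [-90.0, -0.1, -164.9]
force: [-4.0, -0.7, 3.8]
grip_width: 0.0005
```

```bash
python3 -m pendant '[0.025,0.006,0,0,0,0,0,0.025,0.006,0,0,0,0,0]'
```

```text
time_s: 16.82
tool_pos: [0.5771, -0.1774, 0.04]
tool_rot: [-90.0, -0.3, -164.9]
force: [-8.7, -0.7, 5.8]
grip_width: 0.0004
```

```bash
python3 -m pendant '[0.03,0.008,0,0,0,0,0,0.02,0.005,0,0,0,0,0]'
```

```text
time_s: 17.08
tool_pos: [0.5772, -0.1775, 0.0398]
tool_rot: [-90.1, -0.5, -165.0]
force: [-13.7, -1.2, 9.0]
grip_width: 0.0003
```

```bash
python3 -m pendant '[0.025,0.007,0,0,0,0,0,0.02,0.005,0,0,0,0,0]'
```

```text
time_s: 17.32
tool_pos: [0.5773, -0.1774, 0.0398]
tool_rot: [-90.1, -0.7, -165.0]
force: [-16.8, -1.4, 13.0]
grip_width: 0.0003
```

```bash
python3 -m pendant '[0.015,0.004,0,0,0,0,0,0,0,0,0,0,0,0]'; python3 - <<'E'
from h import *
snap('side','pics/side9.png')
crop('pics/side9.png','pics/s9c.png',280,140,80,90,8)
E
```

```text
time_s: 17.58
tool_pos: [0.5773, -0.1774, 0.0398]
tool_rot: [-90.1, -0.8, -165.0]
force: [-19.2, -1.1, 13.7]
grip_width: 0.0002
```

View pics/s9c.png

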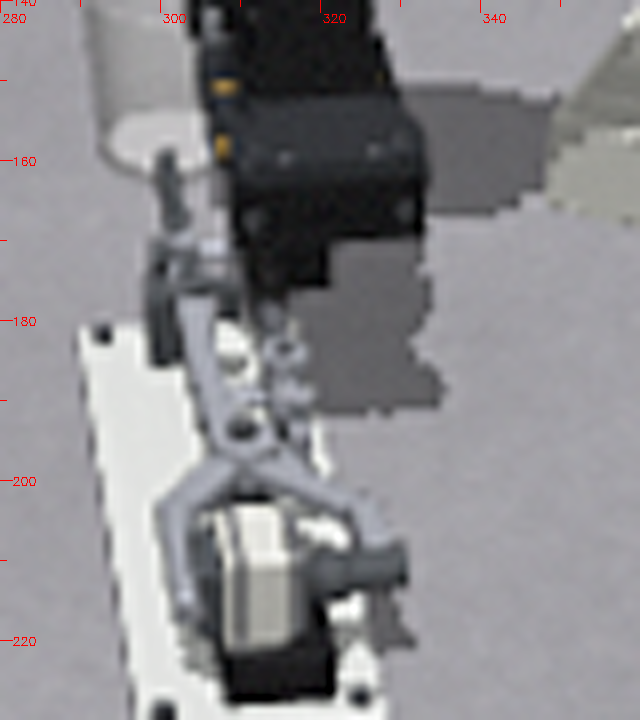

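```bash
python3 -m pendant '[-0.1,-0.027,0,0,0,0,0,-0.15,-0.04,0,0,0,0,0,-0.3,-0.08,0,0,0,0,0,-0.5,-0.13,0,0,0,0,0,-0.3,-0.1,0,0,0,0,0,0,0,0,0,0,0,0,0,0,0,0,0,0,0]'; python3 - <<'E'
from h import *
snap('side','pics/side10.png');snap('top','pics/top10.png')
crop('pics/side10.png','pics/s10c.png',280,140,80,90,8)
crop('pics/top10.png','pics/t10c.png',295,145,130,70,6)
o=env.get_obs();print(o['tool_pos'],o['force'])
E
```

```text
time_s: 18.5
tool_pos: [0.5305, -0.1907, 0.0405]
tool_rot: [-90.0, 0.1, -164.9]
force: [0.5, -0.3, -0.5]
grip_width: 0.0006
[ 0.53050498 -0.19039319  0.04036489] [-0.01466256  0.75563285 -0.3201195 ]
```

View pics/s10c.png

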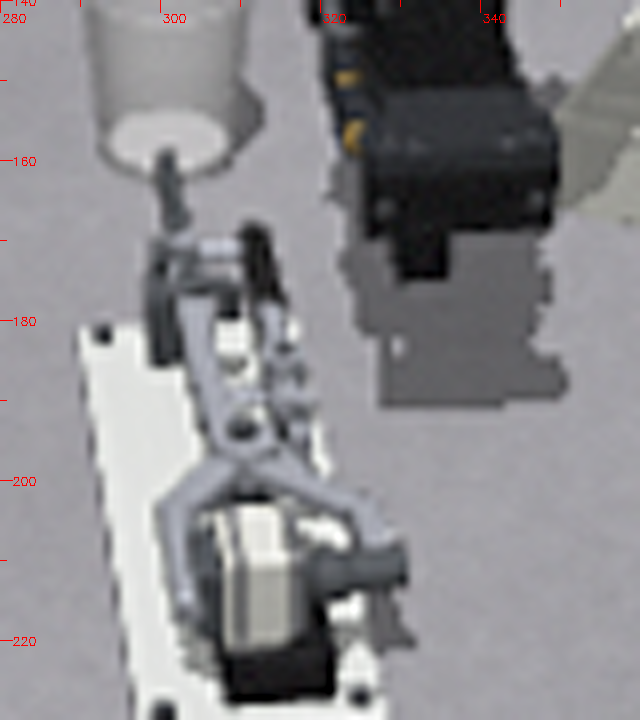

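View pics/t10c.png

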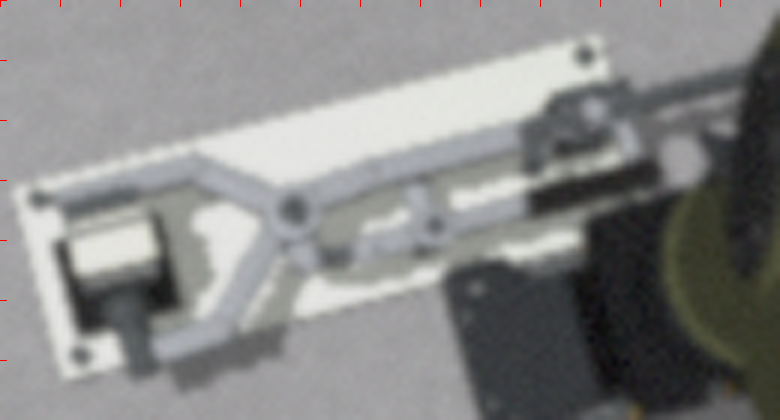

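```bash
python3 -m pendant '[0.1,-0.4,0.05,0,0,0,0,0.1,-0.4,0,0,0,0,0,0.1,-0.4,0,0,0,0,0,0.1,-0.3,0,0,0,0,0,0.35,0.094,0,0,0,0,0,0.35,0.094,0,0,0,0,0,0.35,0.094,0,0,0,0,0,0.35,0.094,0,0,0,0,0,0,0,0,0,0,0,0]'; python3 - <<'E'
from h import *
snap('side','pics/side11.png')
crop('pics/side11.png','pics/s11c.png',270,120,80,80,8)
o=env.get_obs();p=o['tool_pos'];print(p,o['force'])
d=p[:2]-[.581,-.039];c,s=np.cos(.263),np.sin(.263);print(d@[c,s],d@[-s,c])
E
```

```text
time_s: 19.73
tool_pos: [0.6032, -0.2342, 0.0422]
tool_rot: [-90.0, 0.1, -164.8]
force: [0.4, -0.2, 0.7]
grip_width: 0.0004
[ 0.60218356 -0.2348995   0.04203478] [-0.8746125  -0.3499531   0.56656612]
-0.030474523825601132 -0.19467064805828208
```

View pics/s11c.png

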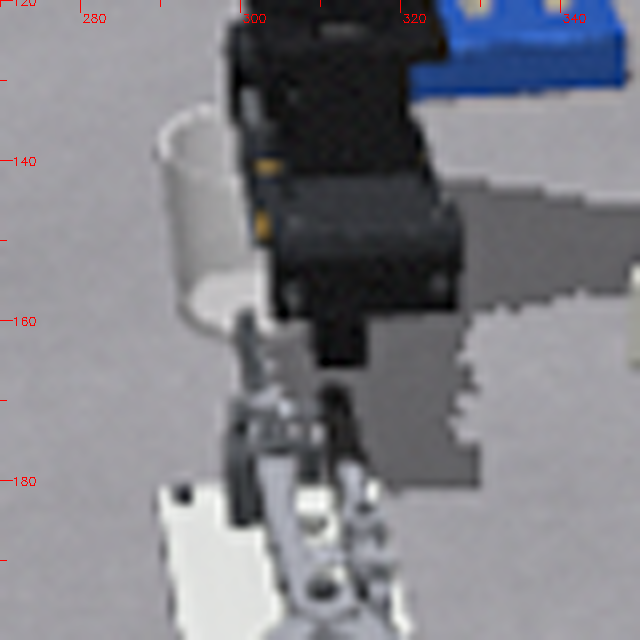

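```bash
python3 -m pendant '[0.1,0.027,0,0,0,0,0,0.1,0.027,0,0,0,0,0,0.1,0.027,0,0,0,0,0,0.06,0.016,0,0,0,0,0,0.06,0.016,0,0,0,0,0]'; python3 -m pendant '[0.06,0.016,0,0,0,0,0,0.06,0.016,0,0,0,0,0]';python3 -m pendant '[0.06,0.016,0,0,0,0,0,0.06,0.016,0,0,0,0,0]'
```

```text
time_s: 20.4
tool_pos: [0.6186, -0.2312, 0.0422]
tool_rot: [-90.0, -0.0, -164.9]
force: [0.1, 0.1, 0.1]
grip_width: 0.0003
time_s: 20.65
tool_pos: [0.6234, -0.23, 0.0422]
tool_rot: [-90.0, -0.0, -164.9]
force: [0.7, -0.6, -0.0]
grip_width: 0.0007
time_s: 20.9
tool_pos: [0.6276, -0.229, 0.0421]
tool_rot: [-90.0, -0.1, -164.9]
force: [-1.9, -1.1, 1.4]
grip_width: 0.0007
```

```bash
python3 -m pendant '[0.06,0.016,0,0,0,0,0,0.06,0.016,0,0,0,0,0]'; python3 -m pendant '[0.06,0.016,0,0,0,0,0,0.06,0.016,0,0,0,0,0]'
```

```text
time_s: 21.15
tool_pos: [0.6323, -0.2276, 0.0421]
tool_rot: [-90.0, -0.1, -164.9]
force: [-4.5, -0.8, 2.1]
grip_width: -0.0002
time_s: 21.4
tool_pos: [0.6353, -0.2266, 0.0419]
tool_rot: [-90.1, -0.3, -165.0]
force: [-8.0, -0.4, 4.3]
grip_width: 0.0008
```

```bash
python3 -m pendant '[0.06,0.016,0,0,0,0,0,0.06,0.016,0,0,0,0,0]'; python3 -m pendant '[0.05,0.013,0,0,0,0,0,0.05,0.013,0,0,0,0,0]'
```

```text
time_s: 21.65
tool_pos: [0.6411, -0.2246, 0.0416]
tool_rot: [-90.1, -0.2, -164.9]
force: [-3.2, 0.1, 1.6]
grip_width: 0.0003
time_s: 21.9
tool_pos: [0.6459, -0.2236, 0.0416]
tool_rot: [-90.0, -0.1, -164.9]
force: [-4.5, 0.3, -0.5]
grip_width: 0.0003
```

```bash
python3 -m pendant '[-0.2,-0.05,0,0,0,0,0,-0.4,-0.1,0,0,0,0,0,-0.4,-0.1,0,0,0,0,0,-0.4,-0.1,0,0,0,0,0,-0.3,-0.1,0.3,0,0,0,0,-0.3,-0.2,0.6,0,0,0,0,-0.5,-0.3,0.7,0,0,0,0,-0.6,-0.3,0.7,0,0,0,0,-0.6,-0.3,0.7,0,0,0,0,0,0,0,0,0,0,0]'; python3 - <<'E'
from h import *
snap('side','pics/side12.png');snap('top','pics/top12.png')
crop('pics/side12.png','pics/s12c.png',280,140,80,95,8)
crop('pics/top12.png','pics/t12c.png',295,145,130,70,6)
o=env.get_obs();print(o['tool_pos'],o['force'])
E
```

```text
time_s: 23.15
tool_pos: [0.4984, -0.2885, 0.1656]
tool_rot: [-89.7, 0.2, -165.1]
force: [-0.1, 0.8, 0.4]
grip_width: 0.0005
[ 0.49883195 -0.28567379  0.16278598] [ 0.53585451  0.88400581 -0.57002954]
```

View pics/s12c.png

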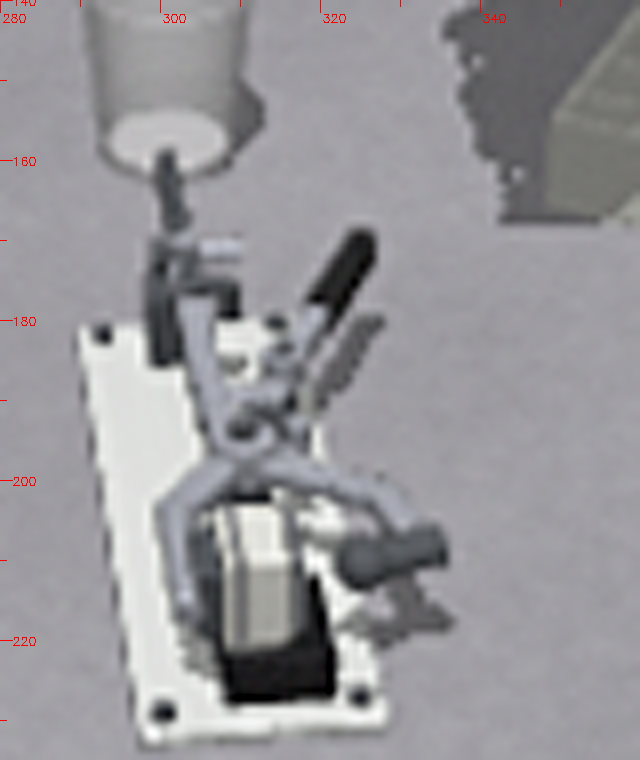

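View pics/t12c.png

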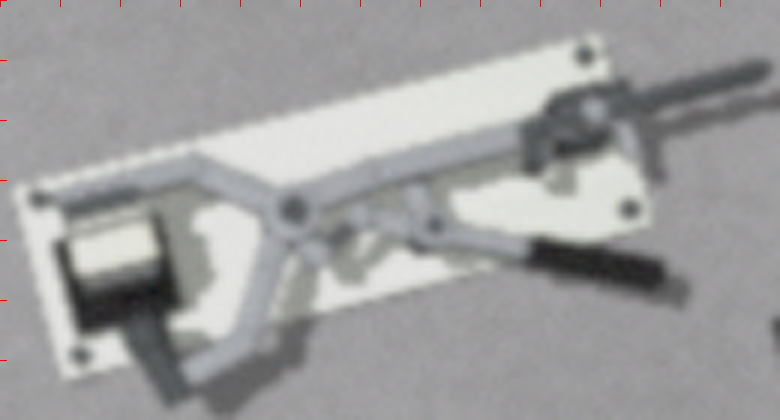

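View pics/side12.png

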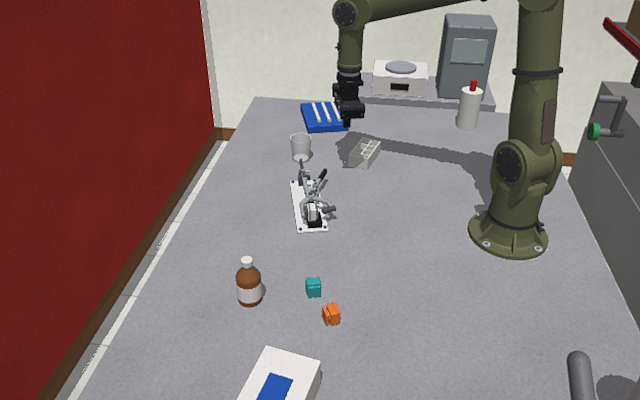

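```bash
python3 -m pendant '[0,0,0,0,0,0,0,0,0,0,0,0,0,0,0,0,0,0,0,0,0]'; python3 -c "
from cell import env
print(env.sign_off())"
```

```text
time_s: 23.62
tool_pos: [0.4987, -0.2852, 0.1615]
tool_rot: [-90.1, -0.0, -164.9]
force: [-0.1, -0.8, -0.2]
grip_width: 0.0005
the job is handed in; nothing more can be done
None
```

I handed the job in at 23.6 s. The last pictures show the pliers open, the lever back at rest and the closed cassette standing upright in the nest. The beaker, tube rack and reagent bottle look to be where they started. The gripper is well clear of everything. Sign-off gives no verdict.

- **Placing:** I set the white cassette on the nest floor with its cap proud and let go. It touched down at the height expected for the floor, so it was not on a rib. By the pictures it sat within about 1–2 mm of centre.
- **Locking:** The squeeze peaked at about 16 N at the readings before the handle passed centre. It bore on its stop with about 19 N sideways, 23.6 N in all with the vertical friction. The picture after letting go showed it still locked.
- **Release:** The push on the lever tail read about 9 N just before the pliers sprang open.

- **Camera disagreement:** The two cameras differed by about 2 mm, so I set the placement by the gaps to the anvil and the foot in the side view. One early estimate of where the cassette sat in the grip, off by 3 mm, turned out wrong and I dropped it.
- **Not measured directly:** I judged the cap home, the handle angle and the lever position from the pictures. Forces were read only at the end of each short move.

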